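# Find the socket key that fits the block jig's nut

## Robot

A 6-joint arm with a two-finger parallel gripper is mounted at the origin on the work surface. World frame = base frame: x ahead of the robot, y to its left, z up, the work surface at z = 0. Lengths are in m, angles in rad, forces in N, time in s.
With the tool pointing down it reaches from about 0.275 to 0.875 m from the base axis. Payload 12.5 kg.
Tool frame: the origin (TCP) lies at the very end of the fingers, on their centre line; the grasp point (between the pads) lies 19 mm behind it; x points along the fingers, y is the direction in which the jaws open and shut, and the axes are right-handed (so a half turn about x gives the same grasp; the last joint's range is limited). The gripper opens to 85 mm and grips with 20 to 120 N. Pads are 22 mm wide; open, the fingers measure 114 mm over their backs; the gripper's body (76 mm by 85 mm) begins 54 mm behind the grasp point. The pads swing forward as they close: fully open they stand 13 mm farther back than shut.
Start: joints at [-1.304, 0.351, 1.652, -0, 1.139, -0.085], TCP at [0.19, -0.516, 0.231] pointing down, gripper open.
Joint ranges: [-2.75, 2.75], [-0.79, 2.1], [0.01, 2.65], [-1.57, 4.71], [0.07, 3.14], [-2.87, 2.87]. Speed limits (rad/s): [2.22, 2.22, 2.79, 3.14, 3.14, 3.14].

## Interface

Orientations are given as a 3x3 rotation matrix whose columns are the frame's x, y, z axes.
In Python, from bench import manip gives the robot as it stands. Calls block until the motion is done:
- manip.move_ptp(position, orientation): joint-space move of the TCP to a pose.
- manip.move_l(position, attitude=None, max_speed=0.15): straight line of the TCP; attitude=None keeps the orientation; max_speed is the mean speed in m/s.
- manip.move_j(angles): joint-space move.
- manip.set_gripper(opening, effort=None): opening from 0.0 (shut) to 1.0 (fully open); effort is the grip in N (None keeps the last); returns when the fingers have stopped.
- manip.dwell(seconds).
- manip.inverse_kinematics(position, orientation): joint angles nearest the present ones, or None.
- manip.grab_frame(name): name is "side" or "top" or "wrist"; returns (picture, depth): 400x640x3 uint8, red, green, blue; 400x640 float32, m along the optical axis (not along the pixel's ray), 0 where there is no reading.
- manip.get_calibration(name): a dict with "camera_matrix" (3x3 intrinsics, pixels), "R" (3x3) and "t" (3): a world point X has camera coordinates R X + t. Camera axes: x right, y down, z forward; pixel columns grow to the right and rows downward; lengths in m; the calibration is good to about 2 mm. A picture is of the moment at which its call begins: read the wrist's pose just before it. get_calibration takes no time and is no camera call; for the wrist camera it gives the pose at the moment of the call.
A pose or a line that the arm cannot do raises manip.Unreachable and nothing moves.
- manip.sign_off(): hands the job in, once; it reports no verdict.
Trained networks look in the newest picture that a camera, given by its name, has taken for a name from the list of things; names that differ only in an ending like _2 or _b are one class to them, and where a whole thing is asked for, a point or a joint stands for the part that bears it (a point fixed in the world has none). Each returns a list of dicts, best first, with "confidence" (0 to 1); they miss things now and then, are a little off and sometimes report something else, mostly with a low value. They report only what shows in the picture. A call takes as long as a camera call. They do not tell look-alikes from the thing itself.
- manip.look_for(camera, name): "at" ([x, y, z] in m, in world coordinates, good to about 4 mm: the middle of the surface that is visible of it).
Readings, each from a call of its own:
- manip.current_time(): time.
- manip.current_qpos(): joint angles.
- manip.current_joint_vel(): joint speeds.
- manip.current_joint_torque(): joint torques, N m.
- manip.current_ee_pos(): TCP position.
- manip.current_tcp_rot(): TCP orientation.
- manip.current_force(): force on the tool from outside, world axes, zero at the start.
- manip.current_ft_torque(): the same for the moment, N m.
- manip.current_grip_width(): opening from 0.0 (shut) to 1.0 (fully open).
Only numpy, scipy, OpenCV 4.12 (cv2) and the standard library are available. Lean on these libraries where they do the work, as an engineer would, in place of code of your own. Each camera call takes 0.05 s, during which the arm holds its last target.

## Task

One of the three wooden-handled socket keys fits the hexagon nut on top of the printing-block jig, but they look alike: try them on the nut, without forcing, until one goes fully home over the nut, down to the washer. Stand any key that does not fit back upright on the table, and leave everything else where it is. Finish while still holding the fitting key by its handle, upright and seated fully home on the nut: do not let go of it.

Things in the scene. Friction and masses are not known exactly. Their poses are not given: they have to be found in the camera images.
- key_a_grip (a point): handle centre of one of three outwardly alike socket keys, upright, z up, 80 mm tall, 0.15-0.3 kg. Handle: wooden bar 44 mm along its own x, 20 mm thick along y (grip across this), 36 mm high. This point is 62 mm above the key's lower rim. Below the handle: neck 16 mm thick and 10 mm long, then the steel socket, 34 mm tall
- key_a: the same whole key; origin at its lower rim's centre. Socket: hexagonal outside, 36 mm across flats; hexagonal opening below, 26 mm deep, parallel to the outside, corners on the key's x axis and every 60 degrees. One key (not told which) is 26 mm across flats inside and fits; two are 19.5 and 21.5 mm and stop on the nut's top, over 13 mm short of home
- key_b_grip (a point): handle centre of one of three outwardly alike socket keys, upright, z up, 80 mm tall, 0.15-0.3 kg. Handle: wooden bar 44 mm along its own x, 20 mm thick along y (grip across this), 36 mm high. This point is 62 mm above the key's lower rim. Below the handle: neck 16 mm thick and 10 mm long, then the steel socket, 34 mm tall
- key_b: the same whole key; origin at its lower rim's centre. Socket: hexagonal outside, 36 mm across flats; hexagonal opening below, 26 mm deep, parallel to the outside, corners on the key's x axis and every 60 degrees. One key (not told which) is 26 mm across flats inside and fits; two are 19.5 and 21.5 mm and stop on the nut's top, over 13 mm short of home
- key_c_grip (a point): handle centre of one of three outwardly alike socket keys, upright, z up, 80 mm tall, 0.15-0.3 kg. Handle: wooden bar 44 mm along its own x, 20 mm thick along y (grip across this), 36 mm high. This point is 62 mm above the key's lower rim. Below the handle: neck 16 mm thick and 10 mm long, then the steel socket, 34 mm tall
- key_c: the same whole key; origin at its lower rim's centre. Socket: hexagonal outside, 36 mm across flats; hexagonal opening below, 26 mm deep, parallel to the outside, corners on the key's x axis and every 60 degrees. One key (not told which) is 26 mm across flats inside and fits; two are 19.5 and 21.5 mm and stop on the nut's top, over 13 mm short of home
- nut_top (a point): centre of the top of the fixed, tight hexagon nut, z up: 24 mm across flats, 16 mm high, top 2.5 mm coned to 18 mm across, corners on its own x axis and every 60 degrees from it. It stands on a washer 44 mm across. With the fitting key fully home the key's rim rests on the washer, 16 mm below this point, and its handle centre is 46 mm above this point
- jig: jig fixed to the table: plywood base 200 (x) x 150 (y) x 18 mm, carved wooden block 150 x 100 mm on it up to 59 mm, clamped by a steel strap 190 x 40 mm along x, top at 64 mm, with the nut at its middle (nut top 83 mm above the table). Origin under the base's centre
- flat_block: bystander, to be left alone: rectangular dark wooden printing block, 70 x 50 x 28 mm high; origin under its centre
- round_block: bystander, to be left alone: round dark wooden printing block, 54 mm across, 26 mm high; origin under its centre
- screwdriver: bystander, to be left alone: wooden-handled screwdriver, 150 mm long, lying flat
- hammer: bystander, to be left alone: hammer, 220 mm long, lying flat
- ink_jar: bystander, to be left alone: closed glass jar with a black cap, 50 mm across, 75 mm tall; origin under its centre
- ink_bowl: bystander, to be left alone: small white bowl, 70 mm across, 35 mm high; origin under its centre
- brush: bystander, to be left alone: brush, 170 mm long, lying flat
- nut: the nut with its washer; origin under the washer's centre, 19 mm below the nut's top
Things that resemble listed ones, but are neither listed nor needed, are in the scene too. Leave any purple or yellow look-alike of the key_c alone. Leave any pink look-alike of the key_b alone.

How it is judged:
By the outcome, as a careful person would: the job done as asked, in the order asked, and still so for the second after the job is handed in, while the arm keeps its last pose, push and grip.
It also fails if it takes over 72 s, if anything falls off the work surface, if the arm or the gripper's body presses on something with over 40 N, if the wrist force passes 120 N, or if a joint passes its speed limit or range.

## Working session

There is one attempt and no reset: what is moved stays moved. The work goes in short steps, each a Python script; the robot and the scene stay as the last script left them, time stands still between calls to the robot, and variables do not carry over. Pictures are saved under pics/ and viewed, and the job is handed in when it is done.

```bash
ls; mkdir -p pics; python3 - <<'E'
from bench import manip
import cv2,numpy as np
print(manip.current_time())
for c in("top","side","wrist"):
    p,d=manip.grab_frame(c); cv2.imwrite(f"pics/{c}0.png",p[:,:,::-1]); np.savez(f"{c}0.npz",p=p,d=d)
    k=manip.get_calibration(c); print(c,k)
    for n in("key_a","key_a_grip","nut_top"):
        print(n,[(np.round(r["at"],3),round(r["confidence"],2)) for r in manip.look_for(c,n)])
print(manip.current_time(), manip.current_tcp_rot())
E
```

```text
pics
0.0
top {'camera_matrix': array([[414.39905229,   0.        , 315.10086634],
       [  0.        , 414.39905229, 192.97266185],
       [  0.        ,   0.        ,   1.        ]]), 'R': array([[ 0.01324531, -0.99975722, -0.01760854],
       [-0.99641889, -0.01172624, -0.083737  ],
       [ 0.08351019,  0.01865461, -0.9963323 ]]), 't': array([0.01673366, 0.58643237, 1.11839673])}
key_a [(array([ 0.566, -0.286,  0.076]), 0.77), (array([ 0.376, -0.079,  0.081]), 0.74), (array([ 0.469, -0.312,  0.074]), 0.74), (array([ 0.394, -0.283,  0.021]), 0.74), (array([ 0.648, -0.069,  0.076]), 0.66), (array([ 0.788, -0.107,  0.076]), 0.65), (array([ 0.457, -0.081,  0.079]), 0.56), (array([ 0.48 , -0.202,  0.077]), 0.46), (array([ 0.656, -0.253,  0.029]), 0.18)]
key_a_grip [(array([ 0.648, -0.073,  0.083]), 0.56), (array([ 0.567, -0.285,  0.076]), 0.41)]
nut_top [(array([0.502, 0.124, 0.069]), 0.68)]
side {'camera_matrix': array([[481.66263016,   0.        , 319.16738667],
       [  0.        , 481.66263016, 198.52398546],
       [  0.        ,   0.        ,   1.        ]]), 'R': array([[-0.85
[... 528 characters left out ...]
, (array([ 0.644, -0.065,  0.046]), 0.59)]
nut_top [(array([0.502, 0.138, 0.072]), 0.71)]
wrist {'camera_matrix': array([[359.77683327,   0.        , 321.71549683],
       [  0.        , 359.77683327, 200.92366314],
       [  0.        ,   0.        ,   1.        ]]), 'R': array([[ 3.44180694e-01, -9.38903425e-01, -8.71204502e-05],
       [-8.92047269e-01, -3.27033234e-01,  3.11930976e-01],
       [-2.92901553e-01, -1.07282904e-01, -9.50104762e-01]]), 't': array([-0.54993841, -0.04044394,  0.37920433])}
key_a []
key_a_grip []
nut_top []
0.6 [[-3.56087260e-06  3.44612841e-01 -9.38744901e-01]
 [ 6.12304054e-05 -9.38744899e-01 -3.44612841e-01]
 [-9.99999998e-01 -5.87068533e-05 -1.77580330e-05]]
```

View pics/top0.png

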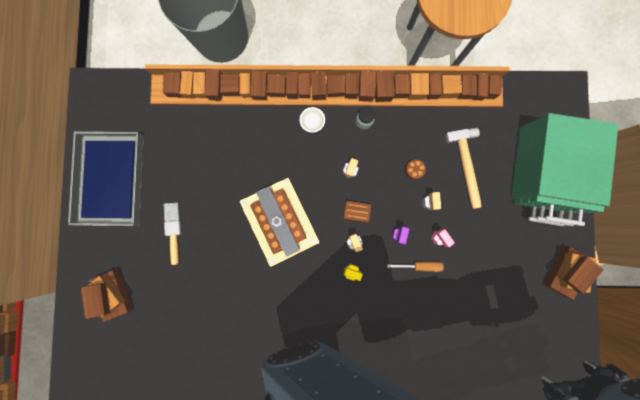

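View pics/side0.png

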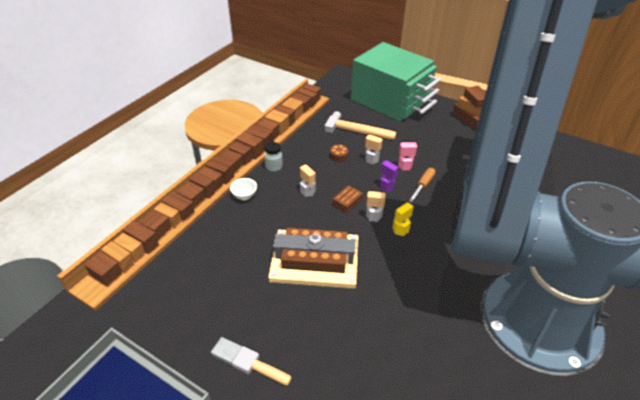

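```bash
python3 - <<'E'
import cv2
a=cv2.imread("pics/top0.png")
cv2.imwrite("pics/top0c.png",cv2.resize(a[110:330,300:500],None,fx=2.7,fy=2.7,interpolation=cv2.INTER_CUBIC))
b=cv2.imread("pics/side0.png")
cv2.imwrite("pics/side0c.png",cv2.resize(b[50:300,180:480],None,fx=2.4,fy=2.4,interpolation=cv2.INTER_CUBIC))
E
```

```text
(no output)
```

View pics/top0c.png

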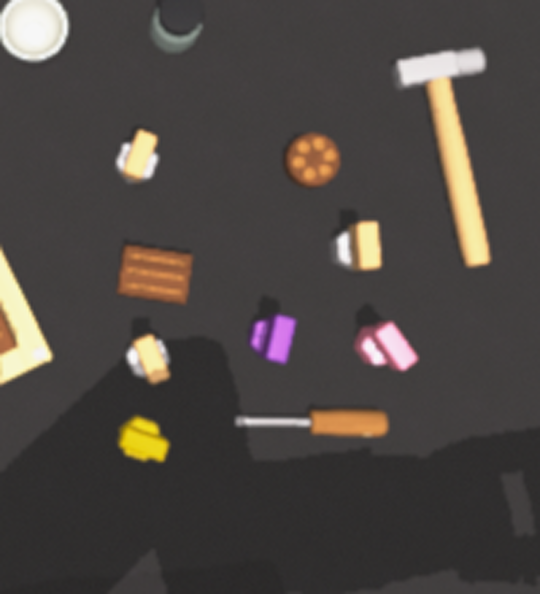

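View pics/side0c.png

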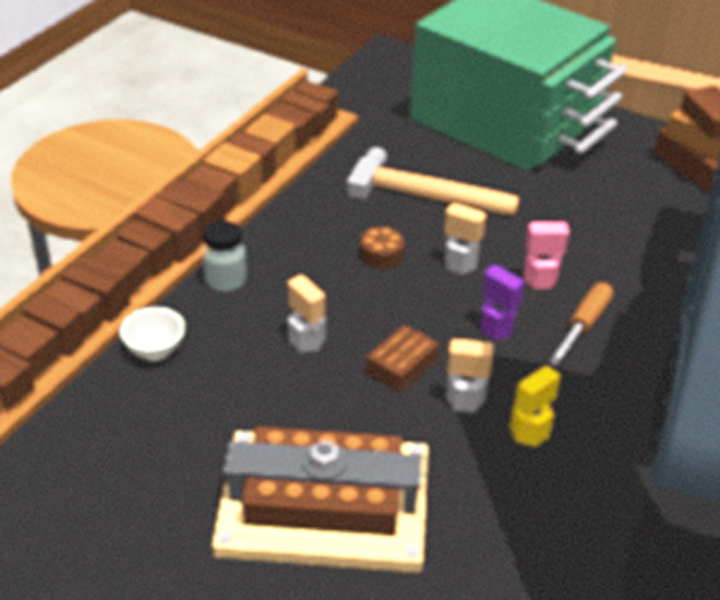

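The three wooden/steel keys are at crop pixels (140,155), (367,245) and (150,358), at world positions of about (0.648,-0.07), (0.567,-0.286) and (0.457,-0.08). The purple, pink and yellow ones are the look-alikes to leave alone. Next I work out the wrist camera geometry and the viewing poses.

```bash
cat > h.py <<'E'
from bench import manip
import cv2,numpy as np
def rot(yaw):
    # tool x down, tool y (jaws) at world yaw
    x=np.array([0,0,-1.]);y=np.array([np.cos(yaw),np.sin(yaw),0]);return np.column_stack([x,y,np.cross(x,y)])
def cloud(p,d,k):
    K=k["camera_matrix"];v,u=np.mgrid[0:400,0:640]
    c=np.stack([(u-K[0,2])/K[0,0]*d,(v-K[1,2])/K[1,1]*d,d],-1)
    return (c-k["t"])@k["R"]   # R^T(c-t)
def save(p,n): cv2.imwrite(f"pics/{n}.png",p[:,:,::-1])
def proj(X,k):
    c=k["R"]@np.asarray(X)+k["t"];q=k["camera_matrix"]@c;return q[:2]/q[2]
def state(s=""):
    print(s,"t",round(manip.current_time(),2),"tcp",np.round(manip.current_ee_pos(),4),"F",np.round(manip.current_force(),1),"M",np.round(manip.current_ft_torque(),2),"w",round(manip.current_grip_width(),3))
E
python3 - <<'E'
from h import *
k=manip.get_calibration("wrist"); R=manip.current_tcp_rot();p=manip.current_ee_pos()
C=-k["R"].T@k["t"]; print("cam in tool",R.T@(C-p)); print("cam axes in tool(rows x,y,z)",k["R"]@R)
f=np.load("top0.npz");kk=manip.get_calibration("top");P=cloud(f["p"],f["d"],kk)
for n,c in dict(k1=(.648,-.07),k2=(.567,-.286),k3=(.457,-.08)).items():
    m=(np.hypot(P[...,0]-c[0],P[...,1]-c[1])<.04)&(P[...,2]>.068)&(P[...,2]<.1)
    q=P[m]; print(n,len(q),np.median(q[:,2]),cv2.minAreaRect((q[:,:2]*1000).astype(np.float32)))
m=(np.hypot(P[...,0]-.502,P[...,1]-.13)<.05)&(P[...,2]>.073);print(len(P[m]),P[m].mean(0))
m=(np.hypot(P[...,0]-.502,P[...,1]-.13)<.13)&(P[...,2]>.059)&(P[...,2]<.09);print(cv2.minAreaRect((P[m][:,:2]*1000).astype(np.float32)))
E
```

```text
cam in tool [-1.41619801e-01  4.29884428e-05 -7.95831770e-02]
cam axes in tool(rows x,y,z) [[-6.85454022e-05  9.99999892e-01  4.60323159e-04]
 [-3.11955639e-01 -4.58734623e-04  9.50096558e-01]
 [ 9.50096666e-01 -7.84756546e-05  3.11955637e-01]]
k1 126 0.07971781473121908 ((653.555908203125, -73.15214538574219), (19.662185668945312, 44.2279167175293), 68.82736206054688)
k2 140 0.07913658359051308 ((567.0748901367188, -293.37884521484375), (42.81652069091797, 20.11394500732422), 4.064767360687256)
k3 134 0.07982622304343995 ((454.69940185546875, -85.08181762695312), (43.63589859008789, 19.85563850402832), 24.60708236694336)
73 [0.50800261 0.1215649  0.08213598]
((507.7103576660156, 122.82447814941406), (189.0578155517578, 94.92863464355469), 26.190366744995117)
```

```bash
python3 - <<'E'
from h import *
R=rot(np.radians(-64))
manip.move_ptp([.508,.122,.18],R); state()
k=manip.get_calibration("wrist");p,d=manip.grab_frame("wrist");save(p,"nut1");np.savez("nut1.npz",p=p,d=d,R=k["R"],t=k["t"],K=k["camera_matrix"])
print([(np.round(r["at"],4),round(r["confidence"],2)) for r in manip.look_for("wrist","nut_top")])
P=cloud(p,d,k)
m=(np.hypot(P[...,0]-.508,P[...,1]-.122)<.04)&(P[...,2]>.072)&(P[...,2]<.095)
q=P[m];print(len(q),q.mean(0),np.percentile(q[:,2],[5,50,95]))
t=q[q[:,2]>np.percentile(q[:,2],95)-.0012];h=cv2.convexHull((t[:,:2]*1000).astype(np.float32));print(len(t),cv2.minEnclosingCircle(h))
u,v=proj([.508,.122,.083],k);print(u,v)
a=p[max(0,int(v)-75):int(v)+75,int(u)-100:int(u)+100];save(cv2.resize(a,None,fx=4,fy=4,interpolation=cv2.INTER_CUBIC),"nut1c")
E
```

```text
t 3.13 tcp [0.5082 0.1214 0.18  ] F [-0.5 -0.1 -0.5] M [ 0.04 -0.   -0.03] w 0.997
[(array([0.509 , 0.1271, 0.0661]), 0.85)]
1044 [0.50787843 0.1242924  0.08091257] [0.07624015 0.08140367 0.08349435]
330 ((507.0470886230469, 124.4332504272461), 9.881274223327637)
320.855360977356 202.51082629853533
```

View pics/nut1.png

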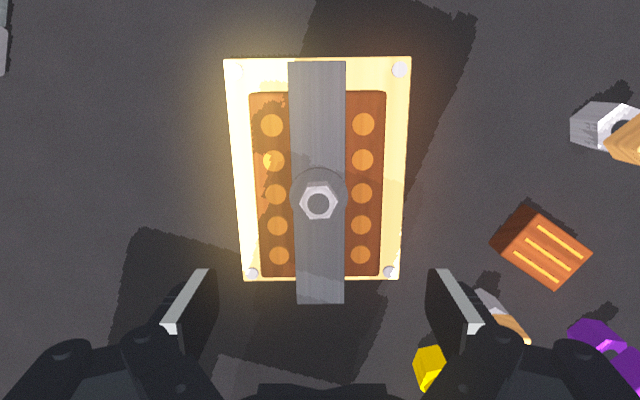

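View pics/nut1c.png

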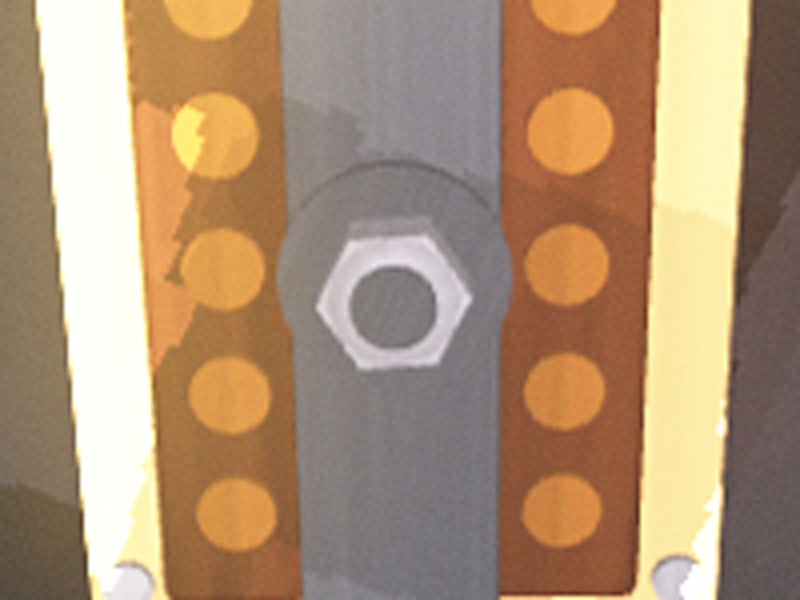

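```bash
python3 - <<'E'
from h import *
f=np.load("nut1.npz");k=dict(R=f["R"],t=f["t"],camera_matrix=f["K"]);p=f["p"]
u0,v0=220.9,127.5
u0=int(320.86)-100;v0=int(202.5)-75
def back(u,v,z):
    r=k["R"].T@np.linalg.inv(k["camera_matrix"])@np.array([u,v,1]);C=-k["R"].T@k["t"];return C+r*(z-C[2])/r[2]
g=cv2.cvtColor(p,cv2.COLOR_RGB2GRAY);hsv=cv2.cvtColor(p,cv2.COLOR_RGB2HSV)
m=((g>150)&(hsv[...,1]<60)).astype(np.uint8)
m[:v0+45]=0;m[v0+105:]=0;m[:,:u0+70]=0;m[:,u0+130:]=0
n,l,s,c=cv2.connectedComponentsWithStats(m);i=1+np.argmax(s[1:,4]);print(s[i],c[i])
cs,_=cv2.findContours((l==i).astype(np.uint8),0,2);h=cv2.convexHull(np.vstack(cs))[:,0]
for z in(.0805,.082):
    X=np.array([back(a,b,z)[:2] for a,b in h])*1000
    from scipy.optimize import least_squares
    w=X
    def res(q):
        d=w-q[:2];a=np.radians(q[2]+30+60*np.arange(6));return (d@np.stack([np.cos(a),np.sin(a)])).max(1)-q[3]
    best=min((least_squares(res,[*w.mean(0),a0,12]) for a0 in(0,20,40)),key=lambda r:r.cost);print(z,best.x,best.cost,len(w))
for a,b in((317,305),(472,298),(395,302)): print(back(u0+a/4,v0+b/4,.0805))
E
```

```text
[299 185  39  35 653] [317.89586524 200.79326187]
0.0805 [ 5.06641712e+02  1.23625709e+02 -3.23519619e-01  1.22185162e+01] 0.22848704155964414 18
0.082 [507.09646951 123.82854791  59.67648035  12.14251924] 0.22565358602467123 18
[0.50007481 0.13513874 0.0805    ]
[0.51321578 0.11108551 0.0805    ]
[0.50660531 0.12298267 0.0805    ]
```

Nut fit: centre (0.5068, 0.1238), corners at about 0° mod 60, apothem 12.2 mm (expected 12). Next I view the key near (0.455,-0.085).

```bash
cat >> h.py <<'E'
def viewkey(c,yawjaw,name,z=.18,far=False):
    manip.move_ptp([c[0],c[1],z],rot(np.radians(yawjaw)))
    k=manip.get_calibration("wrist");p,d=manip.grab_frame("wrist");save(p,name);P=cloud(p,d,k)
    m=(np.hypot(P[...,0]-c[0],P[...,1]-c[1])<.04)&(P[...,2]>.074)&(P[...,2]<.09)
    m=m.astype(np.uint8);n,l,s,_=cv2.connectedComponentsWithStats(m);q=P[l==1+np.argmax(s[1:,4])]
    r=cv2.minAreaRect((q[:,:2]*1000).astype(np.float32));print(name,len(q),np.median(q[:,2]),r, np.median(p[l==1+np.argmax(s[1:,4])],axis=0))
    (cx,cy),(w,h),a=r
    if h>w:a+=90
    a=(a+90)%180-90
    u,v=proj([c[0],c[1],.08],k);u,v=int(u),int(v);save(cv2.resize(p[max(0,v-75):v+75,max(0,u-100):u+100],None,fx=3,fy=3,interpolation=cv2.INTER_CUBIC),name+"c")
    print("centre",cx/1000,cy/1000,"long yaw",a);state();return cx/1000,cy/1000,a
E
python3 - <<'E'
from h import *
for n,c,y in(("k1",(.6535,-.073),(68.8,-111.2)),("k2",(.567,-.293),(94,-86)),("k3",(.4547,-.085),(-65.4,114.6)),("nut",(.507,.124),(-150,-90,-30,30,90))):
    for a in y:
        for z in(.043,.18):
            q=manip.inverse_kinematics([*c,z if n!="nut" else z+.067],rot(np.radians(a)));print(n,a,z,None if q is None else np.round(q,2))
viewkey((.4547,-.085),-65.4,"k3")
E
```

```text
k1 68.8 0.043 [-0.18  0.76  1.47 -0.    0.9  -1.38]
k1 68.8 0.18 [-0.18  0.6   1.4  -0.    1.15 -1.38]
k1 -111.2 0.043 [-0.18  0.76  1.47 -0.    0.9   1.76]
k1 -111.2 0.18 [-0.18  0.6   1.4  -0.    1.15  1.76]
k2 94 0.043 [-0.55  0.74  1.53 -0.    0.87 -2.19]
k2 94 0.18 [-0.55  0.56  1.46 -0.    1.12 -2.19]
k2 -86 0.043 [-0.55  0.74  1.53 -0.    0.87  0.95]
k2 -86 0.18 [-0.55  0.56  1.46 -0.    1.12  0.95]
k3 -65.4 0.043 [-0.29  0.5   2.01 -0.    0.63  0.86]
k3 -65.4 0.18 [-0.29  0.26  1.92 -0.    0.96  0.86]
k3 114.6 0.043 [-0.29  0.5   2.01 -0.    0.63 -2.29]
k3 114.6 0.18 [-0.29  0.26  1.92 -0.    0.96 -2.29]
nut -150 0.043 [ 0.15  0.46  1.83 -0.    0.85  2.77]
nut -150 0.18 [ 0.15  0.28  1.71 -0.    1.15  2.77]
nut -90 0.043 [ 0.15  0.46  1.83 -0.    0.85  1.72]
nut -90 0.18 [ 0.15  0.28  1.71 -0.    1.15  1.72]
nut -30 0.043 [ 0.15  0.46  1.83 -0.    0.85  0.67]
nut -30 0.18 [ 0.15  0.28  1.71 -0.    1.15  0.67]
nut 30 0.043 [ 0.15  0.46  1.83 -0.    0.85 -0.37]
nut 30 0.18 [ 0.15  0.28  1.71 -0.    1.15 -0.37]
nut 90 0.043 [ 0.15  0.46  1.83 -0.    0.85 -1.42]
nut 90 0.18 [ 0.15  0.28  1.71 -0.    1.15 -1.42]
k3 1596 0.07872516521148767 ((453.41436767578125, -83.95960235595703), (43.63469696044922, 19.972665786743164), 23.096054077148438) [248. 212. 135.]
centre 0.45341436767578125 -0.08395960235595704 long yaw 23.096054077148438
 t 4.15 tcp [ 0.4552 -0.0842  0.1801] F [ 1.2 -0.6  0.1] M [ 0.03 -0.02 -0.  ] w 0.998
```

View pics/k3c.png

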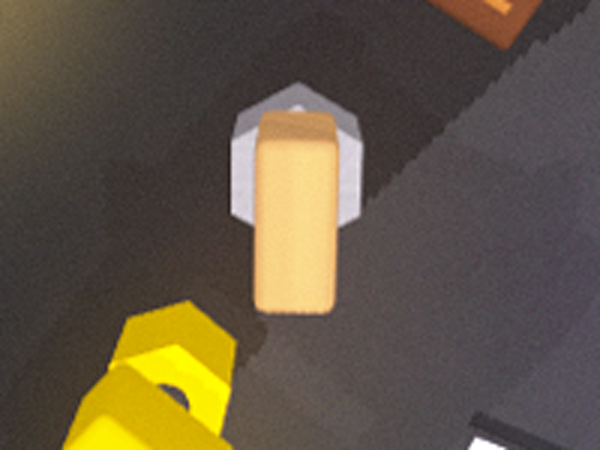

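This is the wooden/steel key with its handle upright at the crop centre (295,210). The yellow look-alike is lower left and clear of the pads. I grasp this one and try it.

```bash
cat >> h.py <<'E'
def grasp(c,yawjaw):
    R=rot(np.radians(yawjaw));manip.set_gripper(0.6)
    manip.move_l([*c,.075],R,max_speed=.15);manip.move_l([*c,.043],R,max_speed=.08)
    state("pre");manip.set_gripper(0.0,60);state("gripped")
    manip.move_l([*c,.19],R,max_speed=.2);state("lifted")
E
python3 - <<'E'
from h import *
state()
grasp((.4534,-.0840),-66.2)
p,d=manip.grab_frame("wrist");save(p,"held3")
p,d=manip.grab_frame("side");save(p,"held3s")
E
```

```text
t 4.15 tcp [ 0.4552 -0.0842  0.1801] F [ 1.2 -0.6  0.1] M [ 0.03 -0.02 -0.  ] w 0.998
pre t 5.98 tcp [ 0.4535 -0.084   0.0432] F [ 0.2 -0.3  0.5] M [-0.01  0.04  0.02] w 0.596
gripped t 6.37 tcp [ 0.4537 -0.0841  0.0435] F [-1.3  0.8  5.8] M [ 0.06  0.18 -0.02] w 0.226
lifted t 7.25 tcp [ 0.4528 -0.0838  0.189 ] F [ 0.3  0.2 -1.4] M [-0.02  0.04 -0.02] w 0.227
```

View pics/held3.png

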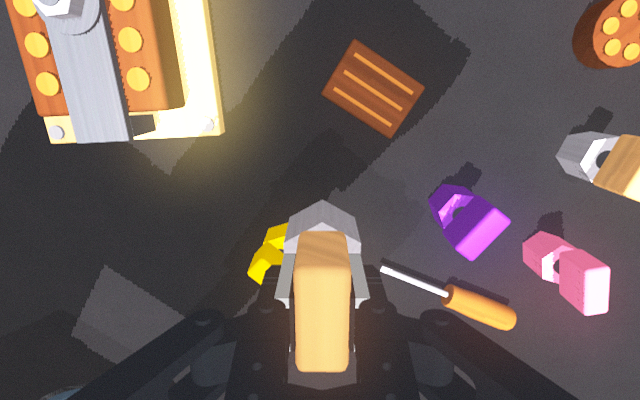

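```bash
cat >> h.py <<'E'
def heldoff():
    k=manip.get_calibration("wrist");R=manip.current_tcp_rot();t=manip.current_ee_pos()
    p,d=manip.grab_frame("wrist");P=(cloud(p,d,k)-t)@R
    m=(abs(P[...,1])<.012)&(abs(P[...,2])<.035)&(P[...,0]<-.032)&(P[...,0]>-.045)
    q=P[m];lo,hi=np.percentile(q[:,2],[1,99])
    s=P[(abs(P[...,1])<.03)&(abs(P[...,2])<.04)&(P[...,0]>-.01)&(P[...,0]<.05)]
    print("held n",len(q),"top x",np.median(q[:,0]),"z range",lo,hi,"mid",(lo+hi)/2,"y",np.percentile(q[:,1],[1,99]))
def probe(c,yawjaw,zstart=.15,zend=.110,fmax=12,step=.002):
    R=rot(np.radians(yawjaw))
    manip.move_ptp([*c,zstart+.02],R);manip.dwell(.2);F0=manip.current_force();M0=manip.current_ft_torque();state("above")
    manip.move_l([*c,zstart-.02],R,max_speed=.08)
    z=zstart-.02
    while True:
        F=manip.current_force()-F0;M=manip.current_ft_torque()-M0;a=manip.current_ee_pos()
        print("z",round(z,4),"act",np.round(a,4),"dF",np.round(F,1),"dM",np.round(M,2))
        if abs(F[2])>fmax or np.hypot(*F[:2])>15 or z<=zend+1e-6: break
        z=max(zend,z-step);manip.move_l([*c,z],R,max_speed=.03)
    return z
E
python3 - <<'E'
from h import *
heldoff()
probe((.5068,.1238),-90)
state()
E
```

```text
held n 6887 top x -0.03534381978546241 z range -0.021119589756022804 0.020937968091438917 mid -9.08108322919439e-05 y [-0.01152311  0.01144523]
above t 8.47 tcp [0.5069 0.1227 0.1701] F [-0.2 -0.4 -1.1] M [-0.    0.02 -0.  ] w 0.225
z 0.13 act [0.507  0.1238 0.1302] dF [-0.9 -0.3 -0.3] dM [-0.03 -0.08 -0.01]
z 0.128 act [0.5069 0.1238 0.1282] dF [ 0.1  0.2 -1. ] dM [-0.01 -0.03 -0.04]
z 0.126 act [0.5067 0.1238 0.1259] dF [ 0.4  0.2 -1.8] dM [-0.02  0.01 -0.07]
z 0.124 act [0.5072 0.1238 0.1245] dF [0.2 0.  5.7] dM [-0.18  0.19 -0.02]
z 0.122 act [0.508  0.1239 0.124 ] dF [-3.8 -1.2 20.9] dM [-0.36  0.86  0.02]
 t 10.12 tcp [0.508  0.1239 0.124 ] F [-4.1 -1.6 19.9] M [-0.36  0.88  0.02] w 0.227
```

It stopped at a rim height of about 0.081, which could be a wrong key or a small misalignment. I search gently around that point before judging.

```bash
cat >> h.py <<'E'
def search(c,yawjaw,F0,zpress,offs):
    for dx,dy,da in offs:
        R=rot(np.radians(yawjaw+da))
        manip.move_l([c[0]+dx,c[1]+dy,zpress],R,max_speed=.02)
        F=manip.current_force()-F0;a=manip.current_ee_pos();print((dx,dy,da),"act",np.round(a,4),"dF",np.round(F,1),"M",np.round(manip.current_ft_torque(),2))
        if F[2]<2: return dx,dy,da
E
python3 - <<'E'
from h import *
F0=np.array([-.2,-.4,-2.5])
r=search((.5068,.1238),-90,F0,.1232,[(0,0,0),(.001,0,0),(.001,-.001,0),(0,-.001,0),(-.001,-.001,0),(-.001,0,0),(-.001,.001,0),(0,.001,0),(.001,.001,0),(0.002,0,0),(0.001,-.002,0),(0,-.002,0),(0,0,3),(0,0,-3)])
print(r);state()
E
```

```text
(0, 0, 0) act [0.5078 0.1239 0.1242] dF [-0.1 -0.5 12.7] M [-0.25  0.08  0.04]
(0.001, 0, 0) act [0.5082 0.1238 0.1242] dF [-3.1  0.2 15.7] M [-0.2   0.74  0.01]
(0.001, -0.001, 0) act [0.5081 0.1234 0.1241] dF [-3.3  4.1 14. ] M [0.85 0.72 0.02]
(0, -0.001, 0) act [0.5078 0.1234 0.1242] dF [-0.1  4.4 11.2] M [0.76 0.04 0.01]
(-0.001, -0.001, 0) act [0.5074 0.1234 0.1243] dF [2.6 4.1 8.7] M [ 0.62 -0.66 -0.01]
(-0.001, 0, 0) act [0.5075 0.1238 0.1242] dF [ 3.  -1.7  9.2] M [-0.47 -0.66  0.06]
(-0.001, 0.001, 0) act [0.5075 0.1242 0.1242] dF [ 3.  -6.   9.2] M [-1.39 -0.72  0.04]
(0, 0.001, 0) act [0.5078 0.1242 0.1242] dF [ 0.  -5.  13.3] M [-1.31  0.08  0.  ]
(0.001, 0.001, 0) act [0.5081 0.1242 0.1241] dF [-3.2 -5.4 16.2] M [-1.35  0.76 -0.01]
(0.002, 0, 0) act [0.5085 0.1237 0.124 ] dF [-5.6 -1.4 16.2] M [-0.27  1.4   0.02]
(0.001, -0.002, 0) act [0.5083 0.1228 0.1241] dF [-1.5  6.5 12.9] M [1.47 0.56 0.03]
(0, -0.002, 0) act [0.508  0.1229 0.1242] dF [ 1.8  7.3 10.2] M [ 1.44 -0.16  0.  ]
(0, 0, 3) act [0.5079 0.1238 0.1241] dF [ 0.5 -0.7 11.2] M [-0.23 -0.11  0.01]
(0, 0, -3) act [0.508  0.1237 0.1242] dF [-0.5 -1.1 11.3] M [-0.41 -0.13 -0.07]
None
 t 13.63 tcp [0.508  0.1237 0.1242] F [-0.7 -1.5  8.8] M [-0.41 -0.13 -0.07] w 0.224
```

The lateral forces are symmetric and restoring about the commanded centre, and it won't drop at ±3°. So it sits centred on the cone and this key is too small. I put it back upright where it stood and view key k1.

```bash
cat >> h.py <<'E'
def putback(c,yawjaw):
    R=rot(np.radians(yawjaw));a=manip.current_ee_pos()
    manip.move_l([a[0],a[1],.175],max_speed=.15)
    manip.move_ptp([*c,.12],R);manip.move_l([*c,.05],R,max_speed=.12);manip.dwell(.15);F0=manip.current_force();state("low")
    z=.045
    while True:
        manip.move_l([*c,z],R,max_speed=.03);F=manip.current_force()-F0
        if F[2]>3 or z<.0405: break
        z-=.001
    print("down z",z,F);manip.set_gripper(.6);state("released");manip.move_l([*c,.15],R,max_speed=.15)
E
python3 - <<'E'
from h import *
putback((.4534,-.0840),-66.2)
viewkey((.6535,-.073),-111.2,"k1")
p,d=manip.grab_frame("side");save(p,"s2")
E
```

```text
low t 15.9 tcp [ 0.4539 -0.0841  0.0507] F [ 0.1  0.2 -1. ] M [-0.01 -0.02  0.01] w 0.226
down z 0.043 [-2.61627004 -0.09447974  9.17577189]
released t 17.12 tcp [ 0.4534 -0.084   0.043 ] F [-0.   0.1 -0. ] M [-0.01 -0.   -0.03] w 0.6
k1 1633 0.07867679243164237 ((653.0416870117188, -72.43925476074219), (19.733654022216797, 43.15055847167969), 69.47943115234375) [240. 193. 121.]
centre 0.6530416870117187 -0.07243925476074219 long yaw -20.52056884765625
 t 18.9 tcp [ 0.6524 -0.0731  0.1792] F [-0.5  0.1 -0.4] M [ 0.04 -0.02  0.01] w 0.6
```

View pics/k1c.png

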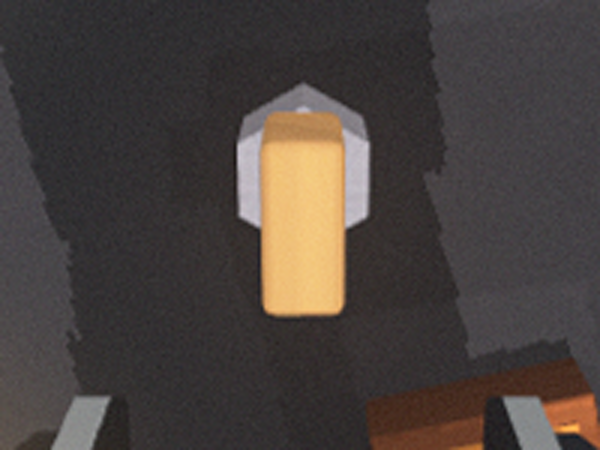

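View pics/s2.png

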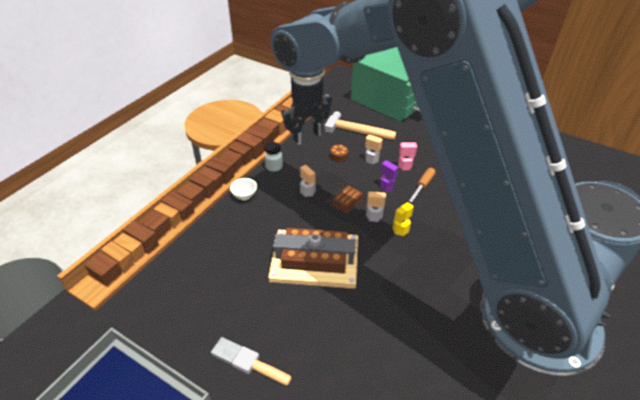

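The first key stands upright again at side pixel (375,205). The crop shows the wooden/steel k1, with no neighbours within reach of the pads. I grasp it and try it.

```bash
python3 - <<'E'
from h import *
grasp((.6530,-.0724),-110.9)
heldoff()
z=probe((.5068,.1238),-90)
state()
p,d=manip.grab_frame("side");save(p,"s3")
E
```

```text
pre t 20.57 tcp [ 0.6529 -0.0724  0.0427] F [ 0.2  0.8 -0.1] M [-0.03 -0.   -0.02] w 0.6
gripped t 20.95 tcp [ 0.6534 -0.0725  0.0436] F [ 1.  -0.1  4.4] M [-0.05  0.02 -0.03] w 0.225
lifted t 21.83 tcp [ 0.6522 -0.0723  0.1885] F [-0.1 -0.7 -2.9] M [ 0.01  0.05 -0.01] w 0.231
held n 6857 top x -0.035312951819983056 z range -0.02096121434769663 0.02086114834638029 mid -5.003300065817111e-05 y [-0.01140485  0.01159046]
above t 23.05 tcp [0.5075 0.123  0.1699] F [-0.  -0.4 -3.3] M [0.01 0.   0.02] w 0.225
z 0.13 act [0.507  0.1238 0.1302] dF [-0.1  0.7  0.7] dM [ 0.02 -0.   -0.06]
z 0.128 act [0.5069 0.1238 0.1282] dF [0.5 1.1 1.3] dM [-0.01 -0.02 -0.  ]
z 0.126 act [0.5069 0.1238 0.1261] dF [0.3 0.1 0.9] dM [-0.02 -0.11 -0.01]
z 0.124 act [0.5075 0.1238 0.1251] dF [-2.1 -1.4 13.2] dM [-0.31  0.41  0.02]
 t 24.45 tcp [0.5075 0.1238 0.1251] F [-2.2 -1.8 10. ] M [-0.31  0.41  0.04] w 0.227
```

```bash
python3 - <<'E'
from h import *
F0=np.array([-.1,-.4,-3.0])
r=search((.5068,.1238),-90,F0,.1242,[(0,0,0),(.001,0,0),(.001,-.001,0),(-.001,-.001,0),(-.001,0.001,0),(0.001,.001,0),(0,0,3),(0,0,-3)])
print(r);state()
if r is None:
    putback((.6530,-.0724),-110.9)
    viewkey((.567,-.292),-86,"k2")
    p,d=manip.grab_frame("side");save(p,"s4")
E
```

```text
(0, 0, 0) act [0.5074 0.1238 0.1251] dF [-2.1 -1.  12.1] M [-0.29  0.29 -0.01]
(0.001, 0, 0) act [0.5077 0.1238 0.1251] dF [-4.7 -0.7 14.3] M [-0.25  1.05 -0.01]
(0.001, -0.001, 0) act [0.5078 0.1233 0.1251] dF [-3.9  3.8 12.2] M [0.68 0.93 0.02]
(-0.001, -0.001, 0) act [0.507  0.1232 0.1252] dF [1.9 4.2 9.5] M [ 0.71 -0.58 -0.04]
(-0.001, 0.001, 0) act [0.5071 0.1241 0.1251] dF [ 2.2 -5.6 10.4] M [-1.24 -0.52 -0.02]
(0.001, 0.001, 0) act [0.5077 0.1241 0.125 ] dF [-4.2 -4.6 17.2] M [-1.14  0.84 -0.06]
(0, 0, 3) act [0.5074 0.1236 0.1251] dF [-0.1 -0.6 12.9] M [-0.28  0.07  0.04]
(0, 0, -3) act [0.5075 0.1236 0.1251] dF [-1.  -1.3 12.6] M [-0.34  0.1   0.  ]
None
 t 26.51 tcp [0.5075 0.1236 0.1251] F [-1.1 -1.7  9.6] M [-0.34  0.1   0.  ] w 0.228
low t 28.87 tcp [ 0.6536 -0.0724  0.0511] F [ 0.2  0.3 -1.9] M [-0.01 -0.04 -0.  ] w 0.227
down z 0.043 [-1.29730262 -0.94387977  6.25946511]
released t 30.09 tcp [ 0.653  -0.0724  0.0429] F [ 0.8 -0.2 -0.3] M [0.02 0.04 0.  ] w 0.6
k2 1631 0.07873683292272234 ((566.080810546875, -293.500244140625), (44.02986145019531, 19.827423095703125), 3.4916117191314697) [253. 230. 155.]
centre 0.566080810546875 -0.293500244140625 long yaw 3.4916117191314697
 t 31.95 tcp [ 0.5674 -0.2908  0.1794] F [ 0.5  0.4 -0.1] M [0.04 0.01 0.01] w 0.601
```

View pics/k2.png

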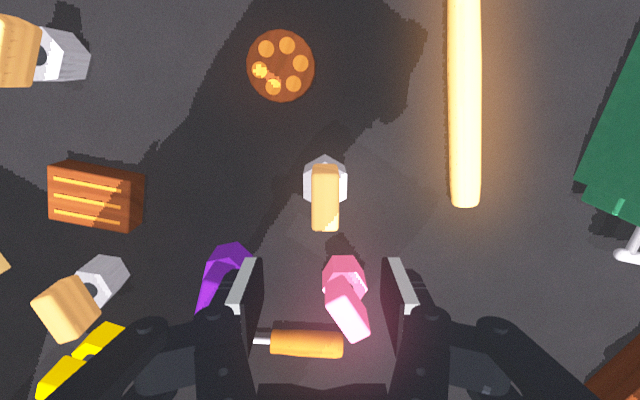

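View pics/s4.png

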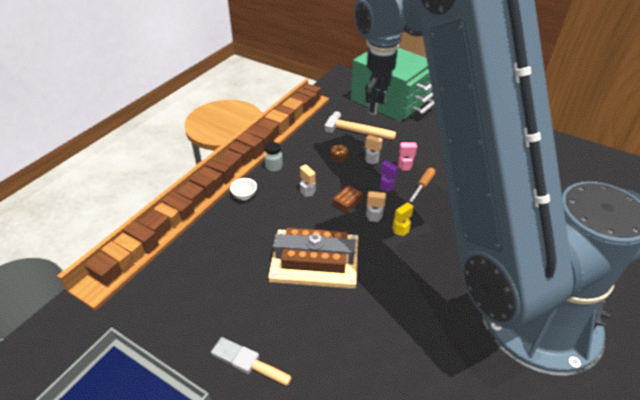

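Both tried keys stand upright. Key k2 is at wrist pixel (325,195), wooden with a steel socket; the pink one is behind it at (345,295), 97 mm away. I grasp k2 and try it.

```bash
python3 - <<'E'
from h import *
grasp((.5661,-.2935),-86.2)
heldoff()
z=probe((.5066,.1237),-90)
state()
p,d=manip.grab_frame("side");save(p,"s5")
E
```

```text
pre t 33.62 tcp [ 0.566  -0.2935  0.0427] F [-0.7 -0.7  0.1] M [ 0.03 -0.03 -0.03] w 0.598
gripped t 34.0 tcp [ 0.5664 -0.2937  0.0435] F [0.2 0.6 3.1] M [0.01 0.01 0.03] w 0.226
lifted t 34.88 tcp [ 0.5654 -0.2931  0.1885] F [ 0.4 -0.2 -2.3] M [-0.06  0.03  0.02] w 0.228
held n 6897 top x -0.03535071248510735 z range -0.021389961203763165 0.020452423041855263 mid -0.00046876908095395096 y [-0.01149728  0.01148828]
above t 36.69 tcp [0.5069 0.1231 0.17  ] F [-0.4 -0.  -2.4] M [-0.    0.01 -0.  ] w 0.226
z 0.13 act [0.5068 0.1237 0.1302] dF [-0.   0.1 -0.1] dM [-0.02 -0.   -0.03]
z 0.128 act [0.5067 0.1237 0.1282] dF [ 0.   0.4 -0.1] dM [ 0.   -0.07  0.03]
z 0.126 act [0.5065 0.1237 0.1259] dF [-0.1 -0.  -0.1] dM [-0.01  0.02  0.  ]
z 0.124 act [0.5065 0.1237 0.1239] dF [0.6 1.1 0.4] dM [0.01 0.03 0.05]
z 0.122 act [0.5065 0.1237 0.1219] dF [ 0.1  0.4 -0.2] dM [-0.01  0.03  0.04]
z 0.12 act [0.5065 0.1237 0.1199] dF [ 0.9 -0.6  0.1] dM [0.01 0.01 0.01]
z 0.118 act [0.5065 0.1237 0.1179] dF [0.9 0.8 0.8] dM [ 0.02 -0.04  0.01]
z 0.116 act [0.5065 0.1237 0.1159] dF [ 0.3 -0.2  0.8] dM [ 0.03 -0.01 -0.01]
z 0.114 act [0.5065 0.1237 0.1139] dF [0.4 0.5 0.9] dM [-0.04  0.04  0.01]
z 0.112 act [0.5065 0.1237 0.1119] dF [0.3 0.3 0.7] dM [-0.02 -0.06  0.  ]
z 0.11 act [0.5071 0.1238 0.1105] dF [-1.1 -0.4  6.8] dM [-0.03  0.13 -0.01]
 t 39.84 tcp [0.5071 0.1238 0.1105] F [-1.4 -0.4  4.5] M [-0.03  0.14 -0.02] w 0.224
```

It slid down freely and made contact at the washer. I add a slight firming push, then check.

```bash
python3 - <<'E'
from h import *
manip.move_l([.5066,.1237,.1093],max_speed=.02);manip.dwell(.5);state("home");heldoff()
k=manip.get_calibration("wrist");p,d=manip.grab_frame("wrist");save(p,"fw")
p,d=manip.grab_frame("side");save(p,"s6");save(cv2.resize(p[120:310,230:470],None,fx=3,fy=3,interpolation=cv2.INTER_CUBIC),"s6c")
E
```

```text
home t 40.64 tcp [0.5072 0.1238 0.1105] F [-3.5 -1.2 14.3] M [-0.11  0.7  -0.03] w 0.223
held n 6876 top x -0.03539298450156203 z range -0.0213122356763928 0.020381177221516486 mid -0.00046552922743815783 y [-0.01144958  0.01150419]
```

View pics/s6c.png

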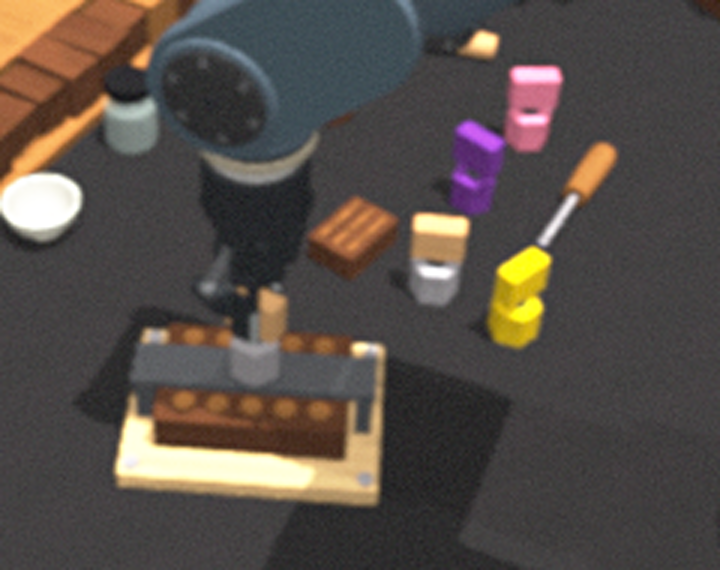

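View pics/fw.png

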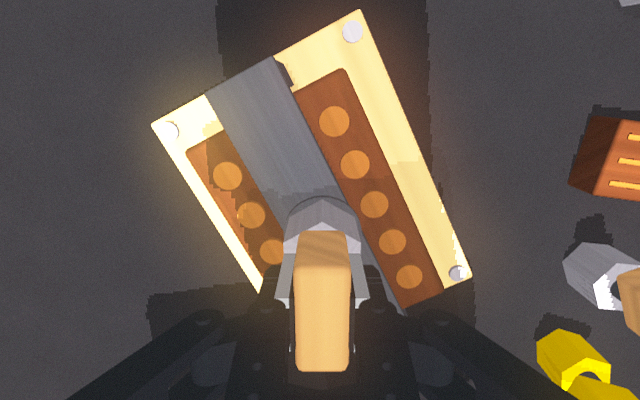

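The key sits on the washer with its rim at 0.0105 + 0.057 ≈ 0.067 m, in firm contact at 14 N, upright and held. I relax the push a little and hand in.

```bash
python3 - <<'E'
from h import *
manip.move_l([.5066,.1237,.1098],max_speed=.02);manip.dwell(.3);state("final")
manip.sign_off()
E
```

```text
final t 41.34 tcp [0.5071 0.1238 0.1105] F [-0.6 -0.3  9. ] M [-0.03  0.26 -0.03] w 0.226
the job is handed in; nothing more can be done
```

The fitting key is seated fully home on the nut, upright, and still held by its handle; I handed the job in at 41.3 s of the 72 s allowed.

- **First two keys:** the keys that stood at (0.453, -0.084) and (0.653, -0.072) both stopped on the nut's cone, about 14–15 mm short of home. Small shifts and ±3° turns at light pressure (up to about 17 N) did not let either one drop. My highest reading of the push on the nut was about 21 N, at first contact with the first key. Both are back upright where they stood.
- **Fitting key:** the key from (0.566, -0.294) slid down with almost no resistance until it met the washer. At hand-in the handle centre was at z ≈ 0.1295 m against an expected 0.129 m, with a 9 N downward push.
- **Checks:** the last pictures show the key upright on the nut and one returned key standing. The arm hid the other returned key in that view, but an earlier picture shows it upright. I did not touch the pink, purple and yellow look-alikes or the bystanders. I saw no checks disagree, apart from offsets of about 0.5 mm between the commanded and actual tool position while pressing.

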